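Zero the pottery scale under a cup

ROBOT

A 6-joint arm with a two-finger parallel gripper is mounted at the origin on the work surface. World frame = base frame: x ahead of the robot, y to its left, z up, the work surface at z = 0. Lengths are in mm, angles in rad, forces in N, time in s.
With the tool pointing down it reaches from about 325 to 775 mm from the base axis. Payload 5.5 kg.
Tool frame: the origin (TCP) lies between the finger pads; the fingertips stand 11 mm ahead of it and the grasp point (between the pads) lies 8 mm behind it; z points along the fingers, y is the line along which they close (so a half turn about z gives the same grasp; the last joint's range is limited). The gripper opens to 85 mm and grips with 20 to 120 N. Pads are 22 mm wide; open, the fingers measure 114 mm over their backs; the gripper's body (76 mm by 85 mm) begins 54 mm behind the grasp point. The pads swing forward as they close: fully open they stand 13 mm farther back than shut.
Start: joints at [-1.16, 0.091, 1.231, -0, 1.82, -0.057], TCP at [270.556, -535.552, 242.275] pointing down, gripper open.
Joint ranges: [-2.87, 2.87], [-0.86, 2.18], [0.17, 2.46], [-1.51, 4.65], [0.06, 2.69], [-2.65, 2.65]. Speed limits (rad/s): [2.57, 2.57, 3.01, 3.14, 3.14, 3.14].

INTERFACE

Orientations are given as a 3x3 rotation matrix whose columns are the frame's x, y, z axes.
In Python, from rig import ctrl gives the robot as it stands. The module is installed in compiled form; this text tells all that it offers.
- The arm moves only by the tool drive_tool, never from a script. Its argument "plan" is a list of rows, each a list of 3 entries, a list of its own where there are three numbers: the shift along the tool's x, y, z in mm, then the turn, a rotation vector about the tool's x, y, z in rad, then the closure, from 0 (fully open) to 1 (shut). In form: [[[tx, ty, tz], [rx, ry, rz], gripper], ...]. A call has 1 to 10 rows; each row is the pose to reach, as a shift and turn from the pose commanded when the call began, along the tool's axes at that moment; what a row does not reach only later rows make up. A row lasts 1/8 s, in which the tool goes at most 62.5 mm and 10.7 degrees, less where a joint would pass 70% of its speed; a pose out of reach is approached as far as the arm can. A call with a gripper value outside its range is refused whole. The fingers move at their own pace and stop on an object; "squeeze" is the grip in N (left out, the last holds). Time passes only in rows, so rows that repeat a pose let the fingers close. It gives the time, the measured TCP pose, the force, the opening and the grip force at its end, in the units of the state.
- ctrl.sense(): the state, without advancing time (a new reading comes with each control period).
- ctrl.get_image(name): name is "scene" or "top" or "wrist"; returns a dict with "img" (400x640x3 uint8, blue, green, red), "K" (3x3 intrinsics, pixels), "T" (4x4, takes a point from camera to world coordinates). Camera axes: x right, y up, looking along -z (the intrinsics and any distortion apply to the point x, -y, -z); pixel columns grow to the right and rows downward; lengths in mm; the calibration is good to about 2 mm. A picture is of the moment at which its call begins. There is no depth.
- ctrl.job_done(): hands the job in; it is judged then, once.
The state is a dict: "t": time; "joints": joint angles; "joint_velocities": joint speeds; "joint_torque": joint torques, N m; "tcp_pos": TCP position; "eef_rot": TCP orientation; "ft_force": force on the tool from outside, world axes, zero at the start; "ft_torque": the same for the moment, N m; "width": opening from 0.0 (shut) to 1.0 (fully open); "finger_force": force on a finger pad.
Only numpy, scipy, OpenCV 4.12 (cv2) and the standard library are available. Lean on these libraries where they do the work, as an engineer would, in place of code of your own. Each camera call takes 0.05 s, during which the arm holds its last target. There are 200 camera calls.

TASK

Zero the bench scale with the clay cup standing on it: with the fingertips, first gently push the black power switch fully over to on (away from you, towards the green mark), then press the round blue key gently all the way down, hold it about half a second and let it come up again. Do not press the blue key before the switch is on, do not press the yellow or red key, and leave the switch on, the cup where it stands and everything else on the table in place; nothing is to be picked up.

Things in the scene. Friction and masses are not known exactly. Their poses are not given: they have to be found in the camera images.
- scale: white bench scale, fixed; housing 260 (x) by 300 (y) by 45 mm high; origin centred on its underside, +x from the controls to the weighing plate, z up. On its flat top near the -x edge (robot's side): three round keys (x -95 mm; y 95, 38, -19 mm; the colours swap places) and at y -115 mm the power switch. Behind the keys a flat display, then the plate
- platter (a point): centre of the top of the round steel weighing plate, 150 mm across, 60 mm above the table, at x = 50 mm, y = 0 of the scale
- power_top (a point): centre of the top of the black thumb of the power slide switch: 12 mm (x) by 22 mm (y), standing 18 mm above its track (top 64.5 mm above the table). It slides only along the scale's +x, away from the robot, towards a green mark (on)
- power (a joint): position of the power switch in m: 0 fully off, 0.025 fully on (at its stop); 1.5 N of friction, it stays where it is left; it may start up to 6 mm along
- blue_key_top (a point): centre of the top face of the round blue push key, an upright disc 30 mm across standing 12 mm proud of the scale's housing (its top 57 mm above the table). This is the zero key
- blue_key (a joint): travel of the blue key in m: 0 up, 0.008 fully down; spring 2 N to start, 6 N fully down, and it comes back up by itself
- yellow_key_top (a point): centre of the top face of the round yellow push key, an upright disc 30 mm across standing 12 mm proud of the scale's housing (its top 57 mm above the table). Not to be pressed
- yellow_key (a joint): travel of the yellow key in m: 0 up, 0.008 fully down; spring 2 N to start, 6 N fully down, and it comes back up by itself
- red_key_top (a point): centre of the top face of the round red push key, an upright disc 30 mm across standing 12 mm proud of the scale's housing (its top 57 mm above the table). Not to be pressed
- red_key (a joint): travel of the red key in m: 0 up, 0.008 fully down; spring 2 N to start, 6 N fully down, and it comes back up by itself
- cup: unfinished grey-green clay cup with small blue-grey squares, open at the top, 68 mm tall, 52 mm across its foot and 72 mm at the rim, loose on the weighing plate; origin at the centre of its underside, z up
- bowl: small purple conical bowl, 72 mm across the rim, 45 mm tall, loose on the table; origin under its centre
- slip_jar: amber glass jar with white cap, 60 mm across, 85 mm tall, loose on the table; origin under its centre
- wood_knife: flat light-wood modelling knife lying along its x, 175 mm long, 16 mm wide, 7 mm thick, loose; origin under the middle of its handle
- carver: carving tool with dark wooden handle and steel points, lying along its x, 165 mm long, 13 mm thick, loose; origin under its handle
- test_disc: pale fired-clay disc 60 mm across, 9 mm thick, loose on the table; origin under its centre
- clay_block: grey-green block of clay 60 by 50 by 40 mm, loose on the table; origin under its centre

How it is judged (in metres and radians):
On the way, in this order (a step that is already met when the one before it is completed fails the run):
1. the power switch is pushed to on (at least 20 of its 25 mm) (value of joint power above 0.02 m), for 0.1 s.
2. the blue key is pressed by the fingers at least 5 of its 8 mm, for 0.25 s (value of joint blue_key above 0.005 m and contact force between the fingers and blue_key above 0.5 N), for 0.25 s.
At the end, for the whole second after the job is handed in: the power switch is on (20 mm or more of 25), all three keys are up (within 1.5 mm), the cup stands upright at rest within 10 mm of where it was, and the other loose things lie within 15 mm of where they were (value of joint power above 0.02 m and value of joint each of blue_key, yellow_key, red_key below 0.0015 m and distance of cup from where it was at the start of the episode below 0.01 m and angle between cup's own z axis and vertical below 0.1 rad and linear speed of cup below 0.02 m/s and distance of each of bowl, slip_jar, wood_knife, carver, test_disc, clay_block from where it was at the start of the episode below 0.015 m); the robot touches nothing.
It fails at once if the blue key is pressed (over 2.5 mm) while the switch is not on (under 18 mm) (value of joint blue_key above 0.0025 m and value of joint power below 0.018 m).
It fails at once if the yellow or red key is pressed (over 2 mm) (value of joint any of yellow_key, red_key above 0.002 m).
It fails at once if a key or the switch is pushed with over 30 N (contact force between the fingers and blue_key above 30 N or contact force between the fingers and power above 30 N).
It fails at once if the cup is shifted or lifted over 10 mm, or tipped (distance of cup from where it was at the start of the episode above 0.01 m or angle between cup's own z axis and vertical above 0.2 rad).
It fails at once if another loose thing is shifted or lifted over 15 mm (distance of any of bowl, slip_jar, wood_knife, carver, test_disc, clay_block from where it was at the start of the episode above 0.015 m).
It also fails if it takes over 38 s, if anything falls off the work surface, if the arm or the gripper's body presses on something with over 40 N, if the wrist force passes 120 N, or if a joint passes its speed limit or range.

## Working session

There is one attempt and no reset: what is moved stays moved. The work goes in short steps, Python scripts to look and compute and a tool call to move; the robot and the scene stay as the last step left them, time stands still between calls to the robot, and variables do not carry over. Pictures are saved under pics/ and viewed, at most 10 in all, crops included, and the job is handed in when it is done.

Besides the shell and the picture viewer there is one more tool, called in YAML: its name, and indented under it one key for each argument. drive_tool: Moves the arm, as the interface text tells. Its arguments: {"type":"object","properties":{"plan":{"type":"array"},"squeeze":{"type":"number"}},"required":["plan"]}

```bash
mkdir -p pics; python3 - <<'E'
from rig import ctrl
import cv2,numpy as np
for n in("top","scene"):
    d=ctrl.get_image(n); cv2.imwrite(f"pics/{n}0.png",d["img"]); np.savez(f"{n}0.npz",**d)
    print(n,d["K"].tolist(),d["T"].round(3).tolist(),[k for k in d])
s=ctrl.sense();print(s["t"],s["tcp_pos"],s["eef_rot"],s["width"])
E
```

```text
top [[422.5989361805782, 0.0, 317.9079357440562], [0.0, 422.5989361805782, 202.97403109412565], [0.0, 0.0, 1.0]] [[0.004, 0.99, -0.142, 463.391], [-1.0, 0.005, 0.011, 46.791], [0.011, 0.142, 0.99, 1041.993], [0.0, 0.0, 0.0, 1.0]] ['img', 'K', 'T']
scene [[476.24618146916885, 0.0, 322.70145015445513], [0.0, 476.24618146916885, 194.94173277686116], [0.0, 0.0, 1.0]] [[-0.156, -0.658, 0.736, 1462.764], [0.988, -0.089, 0.13, 205.36], [-0.021, 0.747, 0.664, 873.994], [0.0, 0.0, 0.0, 1.0]] ['img', 'K', 'T']
0.1 [ 270.4641418  -535.30770037  241.24868179] [[ 8.92554071e-01  4.50939846e-01 -6.96529898e-04]
 [ 4.50940364e-01 -8.92552505e-01  1.67743366e-03]
 [ 1.34732173e-04 -1.81129369e-03 -9.99998351e-01]] 0.9965612144924441
```

View pics/top0.png

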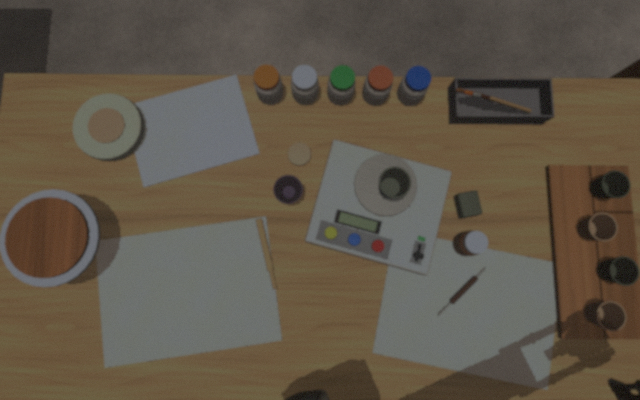

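View pics/scene0.png

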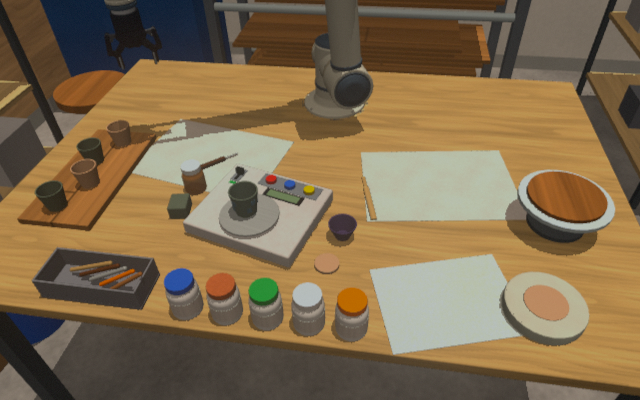

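The top view shows the scale with keys yellow (331,233), blue (354,240), red (378,245), the switch near (418,250) with its green mark at (421,239), and the cup at (394,183). The scene view agrees. Next I'll measure these.

```bash
cat > h.py <<'E'
import numpy as np,cv2
def ray(d,u,v,z):
    K,T=d["K"],d["T"]; c=np.array([(u-K[0,2])/K[0,0],-(v-K[1,2])/K[1,1],-1])
    r=T[:3,:3]@c; o=T[:3,3]; return o+r*(z-o[2])/r[2]
def blobs(img,lo,hi,roi,amin=8):
    m=cv2.inRange(cv2.cvtColor(img,cv2.COLOR_BGR2HSV),np.array(lo),np.array(hi))
    x0,y0,x1,y1=roi; k=np.zeros_like(m); k[y0:y1,x0:x1]=m[y0:y1,x0:x1]
    n,l,s,c=cv2.connectedComponentsWithStats(k)
    return sorted([(int(s[i,4]),*c[i].round(1)) for i in range(1,n) if s[i,4]>=amin],reverse=True)[:3]
COL=dict(yellow=((22,100,60),(35,255,255)),blue=((100,90,40),(125,255,255)),red=((0,120,50),(8,255,255)),green=((45,90,40),(85,255,255)))
E
python3 - <<'E'
from h import *
for n,roi in(("top",(300,140,455,275)),("scene",(185,160,335,260))):
    d=dict(np.load(n+"0.npz"))
    for c,(lo,hi) in COL.items():
        for b in blobs(d["img"],lo,hi,roi): print(n,c,b,ray(d,b[1],b[2],45 if c=="green" else 57).round(1))
d=dict(np.load("top0.npz"))
cv2.imwrite("pics/topc.png",cv2.resize(cv2.convertScaleAbs(d["img"][135:275,300:460],alpha=1.8),None,fx=4,fy=4,interpolation=cv2.INTER_CUBIC))
E
```

```text
top yellow (111, np.float64(330.3), np.float64(232.4)) [535.9   7.   57. ]
top blue (114, np.float64(353.8), np.float64(239.0)) [520.8 -47.7  57. ]
top red (98, np.float64(377.3), np.float64(245.5)) [ 505.9 -102.3   57. ]
top green (11, np.float64(420.9), np.float64(238.2)) [ 524.  -207.5   45. ]
scene yellow (96, np.float64(308.7), np.float64(189.5)) [540.5   5.3  57. ]
scene blue (79, np.float64(289.3), np.float64(184.0)) [525.4 -49.9  57. ]
scene red (81, np.float64(270.7), np.float64(179.0)) [ 511.7 -104.    57. ]
scene green (13, np.float64(232.5), np.float64(181.8)) [ 523.1 -209.2   45. ]
```

View pics/topc.png

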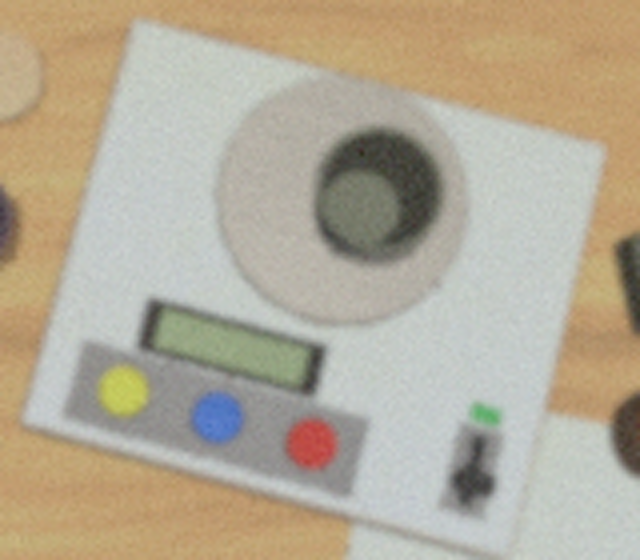

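The crop shows the switch thumb at about crop pixel (472,483), image (418,255.7), with the green mark just beyond it at (421,238). Keys and housing are consistent with a yaw of about -15°. I'll set up the scale frame and go above the switch.

```bash
cat >> h.py <<'E'
ky,kb,kr=np.array([537,6.5]),np.array([522,-48.3]),np.array([507,-102.8])
ey=(ky-kr)/np.linalg.norm(ky-kr); ex=np.array([ey[1],-ey[0]])
org=(ky+kb+kr)/3-38*ey+95*ex
loc=lambda p:np.array([(p[:2]-org)@ex,(p[:2]-org)@ey]).round(1)
W=lambda x,y:org+x*ex+y*ey
def shift(s,xyz):   # tool-axis shift from the sensed pose
    R=np.array(s["eef_rot"]); return (R.T@(np.array(xyz)-s["tcp_pos"])).round(1)
def turn(s):        # turn that brings tool x along scale x, pointing down
    from scipy.spatial.transform import Rotation as Ro
    x=np.r_[ex,0];z=np.array([0,0,-1.]);return Ro.from_matrix(np.array(s["eef_rot"]).T@np.c_[x,np.cross(z,x),z]).as_rotvec().round(3)
E
python3 - <<'E'
from h import *
from rig import ctrl
print(org,ex,"yaw",np.arctan2(ex[1],ex[0]))
d=dict(np.load("top0.npz"))
p=ray(d,418,255.2,64.5);print("thumb",p,loc(p)); p=ray(d,420.9,238.2,45);print("green",loc(p))
p=ray(d,394.5,182.5,128);print("cup rim",p,loc(p)); p=ray(d,385.5,185,60);print("plate",loc(p))
s=ctrl.sense();t=np.r_[W(-150,-115),180];print("go",t,shift(s,t),turn(s))
E
```

```text
[ 603.55380041 -109.98978588] [ 0.96433498 -0.26468481] yaw -0.26787705739324014
thumb [ 483.70767261 -194.61335622   64.5       ] [ -93.2 -113.3]
green [ -50.9 -115.1]
cup rim [ 641.34459618 -131.79309972  128.        ] [ 42.2 -11. ]
plate [46.9 -1.2]
go [ 428.46480067 -181.18558751  180.        ] [ 300.7 -244.7   61.7] [-0.002  0.001  0.736]
```

drive_tool:
  plan:
    - [[50,-41,10],[0,0,0.15],1]
    - [[100,-82,20],[0,0,0.3],1]
    - [[150,-122,30],[0,0,0.45],1]
    - [[200,-163,40],[0,0,0.6],1]
    - [[250,-204,50],[0,0,0.736],1]
    - [[300,-245,60],[0,0,0.736],1]
    - [[300,-245,60],[0,0,0.736],1]
    - [[300,-245,60],[0,0,0.736],1]
    - [[300,-245,60],[0,0,0.736],1]
  squeeze: 20

```text
t: 1.23
tcp_pos: [427.5, -182.9, 182.4]
eef_rot: [[0.964, -0.266, -0.0], [-0.266, -0.964, -0.001], [0.0, 0.001, -1.0]]
ft_force: [-0.0, -0.1, 0.0]
width: 0.0
finger_force: 0.0
```

```bash
python3 - <<'E'
from h import *
from rig import ctrl
d=ctrl.get_image("wrist");np.savez("w1.npz",**d);cv2.imwrite("pics/w1.png",d["img"])
s=ctrl.sense();print(s["t"],s["tcp_pos"],s["width"],turn(s),d["T"].round(2).tolist())
for c,(lo,hi) in COL.items():
    for b in blobs(d["img"],lo,hi,(0,0,640,400),60): print(c,b,loc(ray(d,b[1],b[2],45 if c=="green" else 57)))
E
```

```text
1.275 [ 427.47175283 -183.06399831  182.50675091] -0.004210356777396606 [ 0.001 -0.    -0.002] [[-0.27, 0.93, 0.27, 494.53], [-0.96, -0.26, -0.07, -201.24], [0.0, -0.27, 0.96, 315.77], [0.0, 0.0, 0.0, 1.0]]
yellow (1103, np.float64(72.2), np.float64(134.6)) [-96.5  91.9]
blue (1105, np.float64(139.0), np.float64(134.5)) [-96.5  34.7]
red (1007, np.float64(204.4), np.float64(134.4)) [-96.4 -21.3]
green (250, np.float64(315.0), np.float64(79.5)) [ -51.4 -116.2]
```

View pics/w1.png

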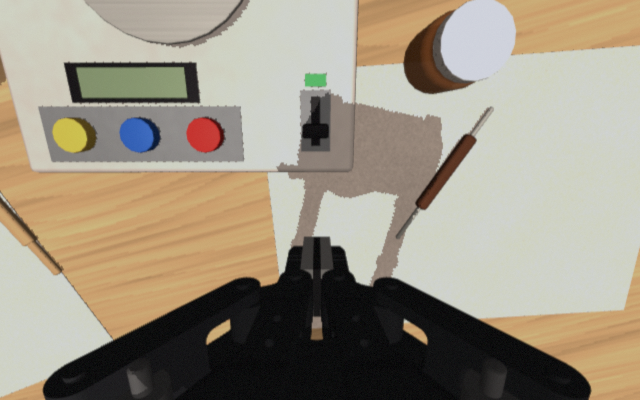

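The wrist view shows the thumb at (315,131), below the green mark (315,80) and in line with the shut fingers (317). The keys are at (72,135), (139,134) and (204,134). Everything matches the plan to about 3 mm.

```bash
python3 - <<'E'
from h import *
from rig import ctrl
d=dict(np.load("w1.npz"));s=ctrl.sense()
m=cv2.inRange(d["img"],(0,0,0),(30,30,30))[90:160,298:335]
print("rows",[(90+i,int(r.sum()//255)) for i,r in enumerate(m) if r.any()])
for v in(125,131,137): print(v,loc(ray(d,315.5,v,64.5)))
print("tcp loc",loc(s["tcp_pos"]), "blue xy",ray(d,139,134.5,57))
E
```

```text
rows [(103, 1), (104, 1), (105, 1), (106, 2), (107, 3), (108, 3), (109, 4), (110, 4), (111, 4), (112, 6), (113, 7), (114, 7), (115, 7), (116, 7), (117, 7), (118, 7), (119, 7), (120, 7), (121, 7), (122, 7), (123, 9), (124, 21), (125, 24), (126, 24), (127, 25), (128, 25), (129, 25), (130, 25), (131, 25), (132, 25), (133, 25), (134, 25), (135, 25), (136, 25), (137, 23), (138, 9), (139, 8), (140, 7), (141, 7), (142, 7), (143, 7), (144, 7)]
125 [ -88.5 -116.6]
131 [ -93.3 -116.6]
137 [ -98.2 -116.6]
tcp loc [-150.5 -117.1] blue xy [519.72088864 -50.99146106  57.        ]
```

drive_tool:
  plan:
    - [[0,0,40],[0,0,0],1]
    - [[0,0,80],[0,0,0],1]
    - [[0,0,119],[0,0,0],1]
    - [[0,0,119],[0,0,0],1]
    - [[15,0,119],[0,0,0],1]
    - [[30,0,119],[0,0,0],1]
    - [[36,0,119],[0,0,0],1]
    - [[36,0,119],[0,0,0],1]
    - [[36,0,119],[0,0,0],1]

```text
t: 2.4
tcp_pos: [462.3, -191.3, 63.7]
eef_rot: [[0.964, -0.265, 0.0], [-0.265, -0.964, -0.0], [0.0, 0.0, -1.0]]
ft_force: [0.1, -0.4, 0.6]
width: -0.0
finger_force: 0.0
```

drive_tool:
  plan:
    - [[3,0,0],[0,0,0],1]
    - [[6,0,0],[0,0,0],1]
    - [[8,0,0],[0,0,0],1]
    - [[10,0,0],[0,0,0],1]
    - [[12,0,0],[0,0,0],1]
    - [[14,0,0],[0,0,0],1]
    - [[16,0,0],[0,0,0],1]
    - [[18,0,0],[0,0,0],1]
    - [[18,0,0],[0,0,0],1]

```text
t: 3.52
tcp_pos: [480.2, -196.0, 63.2]
eef_rot: [[0.964, -0.265, 0.0], [-0.265, -0.964, -0.0], [0.0, -0.0, -1.0]]
ft_force: [-0.1, -0.6, 0.3]
width: 0.0
finger_force: 0.0
```

```bash
python3 - <<'E'
from h import *
from rig import ctrl
d=ctrl.get_image("wrist");np.savez("w2.npz",**d);cv2.imwrite("pics/w2.png",cv2.resize(d["img"][120:320,200:430],None,fx=3,fy=3))
s=ctrl.sense();print(s["t"],loc(s["tcp_pos"]),s["ft_force"])
E
```

```text
3.575 [ -96.3 -115.5] [ 0.6580789  -0.06521158  0.100597  ]
```

View pics/w2.png

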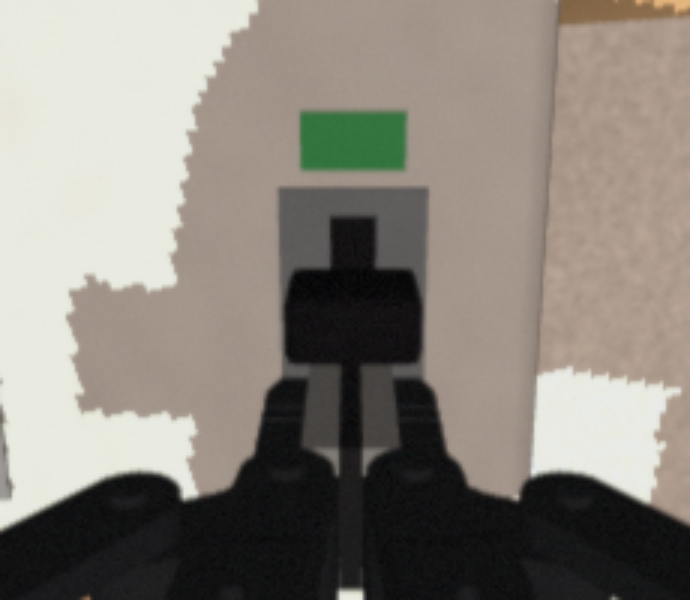

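The thumb is at crop (353,315), directly ahead of the fingertips and centred on them. About 10 mm of slot remains towards the green mark at (353,140), so I'll keep pushing.

drive_tool:
  plan:
    - [[2,0,0],[0,0,0],1]
    - [[4,0,0],[0,0,0],1]
    - [[6,0,0],[0,0,0],1]
    - [[8,0,0],[0,0,0],1]

```text
t: 4.08
tcp_pos: [486.3, -197.6, 63.1]
eef_rot: [[0.964, -0.265, -0.004], [-0.265, -0.964, 0.001], [-0.004, -0.0, -1.0]]
ft_force: [-12.0, 3.1, 6.1]
width: 0.001
finger_force: 6.2
```

The 12 N reaction at the predicted stop position suggests the switch is fully on. I'll back off, rise and check.

drive_tool:
  plan:
    - [[0,0,0],[0,0,0],1]
    - [[-8,0,0],[0,0,0],1]
    - [[-12,0,0],[0,0,0],1]
    - [[-12,0,-20],[0,0,0],1]
    - [[-12,0,-50],[0,0,0],1]
    - [[-12,0,-80],[0,0,0],1]
    - [[-12,0,-80],[0,0,0],1]
    - [[-12,0,-80],[0,0,0],1]

```text
t: 5.08
tcp_pos: [476.1, -194.9, 143.4]
eef_rot: [[0.964, -0.265, 0.0], [-0.265, -0.964, -0.0], [0.0, 0.0, -1.0]]
ft_force: [-0.0, 0.1, -0.2]
width: -0.002
finger_force: 0.0
```

```bash
python3 - <<'E'
from h import *
from rig import ctrl
d=ctrl.get_image("wrist");np.savez("w3.npz",**d);cv2.imwrite("pics/w3.png",d["img"])
s=ctrl.sense();print(s["t"],s["tcp_pos"],loc(s["tcp_pos"]),s["ft_force"])
for c,(lo,hi) in COL.items():
    for b in blobs(d["img"],lo,hi,(0,0,640,400),60): p=ray(d,b[1],b[2],45 if c=="green" else 57);print(c,b,p.round(1),loc(p))
E
```

```text
5.125 [ 475.75662541 -194.69500047  142.51346945] [-100.8 -115.5] [-1.13975175  0.16544679 -1.04298266]
yellow (1287, np.float64(49.0), np.float64(202.8)) [535.2   3.8  57. ] [-96.1  91.6]
blue (1331, np.float64(122.9), np.float64(202.2)) [520.4 -51.6  57. ] [-95.6  34.3]
red (1221, np.float64(195.1), np.float64(202.3)) [ 505.6 -105.6   57. ] [-95.7 -21.7]
green (274, np.float64(317.0), np.float64(143.5)) [ 522.9 -208.4   45. ] [ -51.7 -116.3]
```

View pics/w3.png

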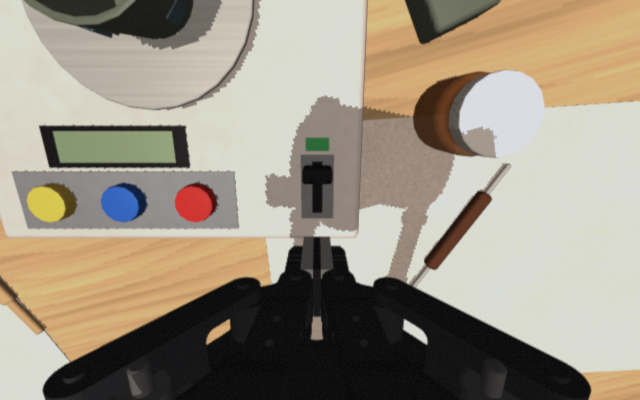

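The thumb at (317,174) is at the far end of its slot beside the green mark (317,144), so the switch is on. The blue key is at (123,202), about (521,-50) in the world frame. I'll hover over it next.

drive_tool:
  plan:
    - [[2,-40,0],[0,0,0],1]
    - [[3,-80,0],[0,0,0],1]
    - [[4,-120,0],[0,0,0],1]
    - [[5,-151,0],[0,0,0],1]
    - [[5,-151,0],[0,0,0],1]
    - [[5,-151,30],[0,0,0],1]
    - [[5,-151,60],[0,0,0],1]
    - [[5,-151,65],[0,0,0],1]
    - [[5,-151,65],[0,0,0],1]
    - [[5,-151,65],[0,0,0],1]

```text
t: 6.38
tcp_pos: [521.7, -51.0, 79.9]
eef_rot: [[0.964, -0.265, 0.002], [-0.265, -0.964, -0.0], [0.002, -0.0, -1.0]]
ft_force: [-0.2, -0.5, 0.1]
width: 0.001
finger_force: 0.0
```

```bash
python3 - <<'E'
from h import *
from rig import ctrl
d=ctrl.get_image("wrist");cv2.imwrite("pics/w4.png",d["img"])
s=ctrl.sense();print(s["t"],s["tcp_pos"],loc(s["tcp_pos"]),s["ft_force"])
E
```

```text
6.425 [521.6719451  -50.92622115  79.88337979] [-94.6  35.3] [ 0.50306253  0.48939551 -0.4414941 ]
```

View pics/w4.png

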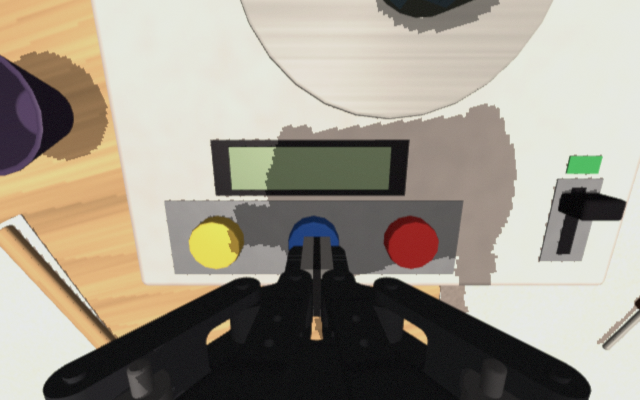

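The shut fingers at (317,245) are centred over the blue key at (314,232) and clear of yellow and red. I'll press slowly.

drive_tool:
  plan:
    - [[0,0,6],[0,0,0],1]
    - [[0,0,10],[0,0,0],1]
    - [[0,0,12],[0,0,0],1]
    - [[0,0,14],[0,0,0],1]
    - [[0,0,16],[0,0,0],1]
    - [[0,0,18],[0,0,0],1]
    - [[0,0,19],[0,0,0],1]

```text
t: 7.3
tcp_pos: [521.0, -50.6, 60.0]
eef_rot: [[0.964, -0.265, 0.0], [-0.265, -0.964, -0.0], [0.0, -0.0, -1.0]]
ft_force: [-4.2, 0.3, 10.2]
width: 0.001
finger_force: 5.1
```

The key is fully down (TCP z 60) at 10 N. I'll hold half a second, then release and retreat.

drive_tool:
  plan:
    - [[0,0,0],[0,0,0],1]
    - [[0,0,0],[0,0,0],1]
    - [[0,0,0],[0,0,0],1]
    - [[0,0,0],[0,0,0],1]
    - [[0,0,-5],[0,0,0],1]
    - [[0,0,-15],[0,0,0],1]
    - [[0,0,-50],[0,0,0],1]
    - [[0,0,-100],[0,0,0],1]
    - [[0,0,-120],[0,0,0],1]
    - [[0,0,-120],[0,0,0],1]

```text
t: 8.55
tcp_pos: [521.6, -50.7, 180.5]
eef_rot: [[0.964, -0.265, 0.003], [-0.265, -0.964, -0.0], [0.003, -0.0, -1.0]]
ft_force: [-0.2, -0.2, -0.5]
width: 0.0
finger_force: 0.0
```

```bash
python3 - <<'E'
from h import *
from rig import ctrl
d=ctrl.get_image("wrist");cv2.imwrite("pics/w5.png",d["img"])
s=ctrl.sense();print(s["t"],s["tcp_pos"],s["ft_force"])
E
```

```text
8.6 [520.8434934  -50.5732264  178.48825207] [-0.41888159 -1.62459429 -0.72700004]
```

View pics/w5.png

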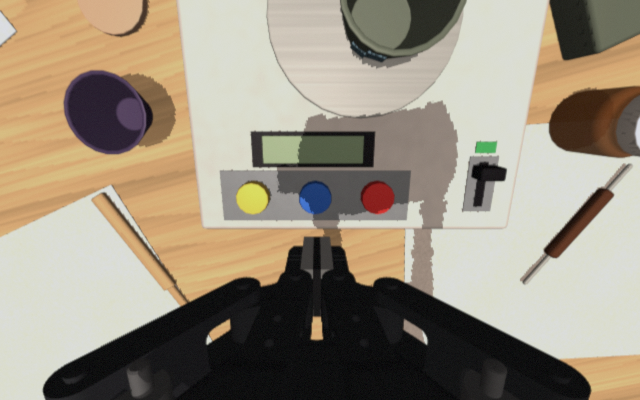

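The blue key (315,197) is up again, the switch (488,173) is on beside the green mark, the cup is standing, and the arm is clear. I'm handing in.

```bash
python3 -c "
from rig import ctrl
print(ctrl.job_done())"
```

```text
the job is handed in; nothing more can be done
None
```

I pushed the switch fully on, then pressed the blue key fully down for about half a second and let it come back up; nothing else was touched, and the job is handed in (no verdict was returned).

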